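# Cover the steamer and hold a thermometer through the lid vent

## Task

The empty steamer is heating up: set the lid gently on the pot so that it sits fully home and flat, and let go of it. Then draw the thermometer out of its wooden block and lower its stem through the red-ringed vent hole in the lid, without the thermometer ever touching the lid, the pot or the basket floor. Finish while still holding the thermometer there, still and upright, with the stem in the middle of the hole and the tip about half-way between the lid and the basket floor; do not push the pot about or disturb the bowl, the mug or the salt shaker.

Things in the scene. Friction and masses are not known exactly. Their poses are not given: they have to be found in the camera images.
- lid_knob (a point): Grip centre of the lid's black round knob (32 mm diameter, 26 mm tall, on a thin neck; its underside is 13 mm above the lid's plate). On the lid's axis, 27 mm above the plate's upper face, 38 mm above the bottom of the lid. z up out of the lid; the vent lies along +x.
- lid_vent (a point): Centre of the round vent hole in the lid, at the plate's upper face. The hole goes straight through the 3 mm plate, is 16 mm in diameter with a red ring around it (27 mm outside), and lies 50 mm from the lid's axis along the lid's +x and 27 mm below lid_knob.
- lid: Loose steel lid, about 0.4 kg, starting right way up on the worktop: flat plate 176 mm in diameter, 3 mm thick, with a locating flange below it (152 mm outside, 8 mm deep). Origin on its axis at the bottom of the flange; plate's underside at z = 8 mm, its top at 11 mm, knob's top at 50 mm.
- pot_rim (a point): Centre of the pot's open mouth, in the plane of the rim; z up. With the lid home, its plate rests on the rim and its flange hangs inside the mouth (about 5 mm of play all round): lid is then 8 mm below this point and lid_knob 30 mm above it, on the same axis.
- pot_floor (a point): Centre of the upper face of the perforated basket floor inside the pot, 76 mm below the rim.
- pot: Loose round stainless steamer, about 1.4 kg, 170 mm outside and 164 mm inside diameter, 105 mm tall, standing on a black glass hob 30 mm high; two loop handles to its +y and -y (reaching 117 mm from its axis, about 30 mm below the rim). Origin at the centre of its underside, z up.
- probe_grip (a point): Centre of the thermometer's white handle, which is 28 mm (x) by 18 mm (y) and 70 mm tall (z); the 18 mm faces are flat and parallel, so the fingers close along y. z points up along the thermometer, away from the tip. It weighs about 80 g and stands upright in the block, its handle resting on the block's top.
- probe_mid (a point): Point on the axis of the stem, 41 mm above the tip: the part that is in the vent hole when the tip is half-way between lid and basket floor.
- probe_tip (a point): Tip of the thermometer's steel stem (5 mm diameter, 100 mm long), on the axis, 135 mm below probe_grip.
- probe: The thermometer as a whole; origin at the tip of the stem, z up along it.
- block: Fixed upright wooden block, 75 mm (x) by 95 mm (y) by 112 mm tall, origin at the centre of its underside, z up. The stem stands in a 12 mm hole in the middle of its top, so the thermometer must rise 100 mm straight up to come out.
- bowl: Bystander: blue bowl with potatoes, 152 mm across, about 80 mm tall; origin at the centre of its underside.
- mug: Bystander: white mug, 82 mm across, 92 mm tall, handle on +y; origin at the centre of its underside.
- shaker: Bystander: small steel salt shaker, 48 mm across, 80 mm tall; origin at the centre of its underside.
Mind the look-alikes: they are no part of the job. What is shaped like the pot but green is not meant.

How it is judged:
By the outcome, as a careful person would: the job done as asked, in the order asked, and still so for the second after the job is handed in, while the arm keeps its last pose, push and grip.
It also fails if it takes over 66 s, if anything falls off the work surface, if the arm or the gripper's body presses on something with over 40 N, if the wrist force passes 120 N, or if a joint passes its speed limit or range.

## Robot

A 6-joint arm with a two-finger parallel gripper is mounted at the origin on the work surface. World frame = base frame: x ahead of the robot, y to its left, z up, the work surface at z = 0. Lengths are in m, angles in rad, forces in N, time in s.
With the tool pointing down it reaches from about 0.35 to 0.975 m from the base axis. Payload 4.9 kg.
Tool frame: the origin (TCP) lies at the very end of the fingers, on their centre line; the grasp point (between the pads) lies manip.grip_point_offset behind it (manip.grip_point_offset is the distance from the TCP to the grasp point, in m); z points along the fingers, y is the direction in which the jaws open and shut (so a half turn about z gives the same grasp; the last joint's range is limited). The gripper opens to 85 mm and grips with 20 to 120 N. Pads are 22 mm wide; open, the fingers measure 114 mm over their backs; the gripper's body (76 mm by 85 mm) begins 54 mm behind the grasp point. The pads swing forward as they close: fully open they stand 13 mm farther back than shut.
Start: joints at [-1.298, 0.053, 1.613, -0, 1.476, -0.119], TCP at [0.239, -0.578, 0.231] pointing down, gripper open.
Joint ranges: [-3.01, 3.01], [-1.01, 2.22], [0.06, 2.58], [-1.02, 4.17], [0.09, 2.62], [-3.14, 3.14]. Speed limits (rad/s): [2.57, 2.57, 3.14, 3.14, 3.14, 3.14].

## Interface

Orientations are given as a unit quaternion [w, x, y, z].
In Python, from plant import status, grab_frame, camera_params, ticket, boxes_of, outline_of, manip gives the robot as it stands. The module is installed in compiled form; this text tells all that it offers.
- The arm moves only by the tool play_rows, never from a script. Its argument "deltas" is a list of rows, each a list of 2 entries, a list of its own where there are three numbers: the shift along the world's x, y, z in m, then the turn about the world's z in rad. A call has 1 to 5 rows; each row is the pose to reach, as a shift and turn from the pose commanded when the call began; what a row does not reach only later rows make up. A row lasts 1/8 s, in which the tool goes at most 62.5 mm and 10.7 degrees, less where a joint would pass 70% of its speed; a pose out of reach is approached as far as the arm can. A call with a gripper value outside its range is refused whole. "grip" is the opening, from -1 (shut) to 1 (fully open), set as the call begins (left out, the last holds). The fingers move at their own pace and stop on an object; the grip force is fixed at half the most. Time passes only in rows, so rows that repeat a pose let the fingers close. It gives the time, the measured TCP pose, the force and the opening at its end, in the units of the state.
- status.state(): the state, without advancing time (a new reading comes with each control period).
- grab_frame(name): name is "side" or "top" or "wrist"; returns (picture, depth): 384x512x3 uint8, blue, green, red; 384x512 float32, m along the optical axis (not along the pixel's ray), 0 where there is no reading.
- camera_params(name): a dict with "mtx" (3x3 intrinsics, pixels), "world_from_camera" (4x4, takes a point from camera to world coordinates). Camera axes: x right, y up, looking along -z (the intrinsics and any distortion apply to the point x, -y, -z); pixel columns grow to the right and rows downward; lengths in m; the calibration is good to about 2 mm. A picture is of the moment at which its call begins: read the wrist's pose just before it. camera_params takes no time and is no camera call; for the wrist camera it gives the pose at the moment of the call.
- ticket.job_done(): hands the job in, once; it reports no verdict.
Trained networks look in the newest picture that a camera, given by its name, has taken for a name from the list of things; names that differ only in an ending like _2 or _b are one class to them, and where a whole thing is asked for, a point or a joint stands for the part that bears it (a point fixed in the world has none). Each returns a list of dicts, best first, with "confidence" (0 to 1); they miss things now and then, are a little off and sometimes report something else, mostly with a low value. They report only what shows in the picture. A call takes as long as a camera call. They do not tell look-alikes from the thing itself.
- boxes_of(camera, name): "box" ([left, top, right, bottom] in pixels, round what is visible of it).
- outline_of(camera, name): "region" (384x512 bool, what is visible of it) and "box" ([left, top, right, bottom] in pixels, round what is visible of it).
The state is a dict: "time": time; "joint_pos": joint angles; "joint_vel": joint speeds; "joint_efforts": joint torques, N m; "tool_pos": TCP position; "tool_rot": TCP orientation; "contact_force": force on the tool from outside, world axes, zero at the start; "ft_torque": the same for the moment, N m; "gripper_width": opening from 0.0 (shut) to 1.0 (fully open).
Only numpy, scipy, OpenCV 4.12 (cv2) and the standard library are available. Lean on these libraries where they do the work, as an engineer would, in place of code of your own. Each camera call takes 0.05 s, during which the arm holds its last target.

## Working session

There is one attempt and no reset: what is moved stays moved. The work goes in short steps, Python scripts to look and compute and a tool call to move; the robot and the scene stay as the last step left them, time stands still between calls to the robot, and variables do not carry over. Pictures are saved under pics/ and viewed, and the job is handed in when it is done.

Besides the shell and the picture viewer there is one more tool, called as name(argument=value, ...), one argument or row to a line, values as JSON. play_rows: Moves the arm, as the interface text tells. Its arguments: {"type":"object","properties":{"deltas":{"type":"array"},"grip":{"type":"number"}},"required":["deltas"]}

```bash
mkdir -p pics; python3 - <<'E'
from plant import status, grab_frame, camera_params, manip
import cv2,numpy as np
print(status.state()); print(manip.grip_point_offset)
for n in ["side","top","wrist"]:
    p,d=grab_frame(n); cv2.imwrite(f"pics/{n}0.png",p); c=camera_params(n); print(n,c)
E
```

```text
{'time': 0.0, 'joint_pos': array([-1.29797840e+00,  5.33819666e-02,  1.61431363e+00,  1.59363630e-06,
        1.47600517e+00, -1.19003404e-01]), 'joint_vel': array([ 4.47684608e-05,  3.90467641e-04, -8.10630365e-04,  1.99633649e-03,
        1.04882691e-04,  1.31242950e-03]), 'joint_efforts': array([-5.83497786e-04, -3.93681085e+01, -3.70178425e+01, -1.57609684e-04,
        6.97144977e-03, -4.54505425e-05]), 'tool_pos': array([ 0.23849725, -0.57702089,  0.23003574]), 'tool_rot': array([-1.05100059e-03,  9.80870276e-01,  1.94659678e-01, -8.01938045e-05]), 'contact_force': array([ 0.12443855,  0.13410143, -0.13341418]), 'ft_torque': array([ 0.01885872, -0.01559299, -0.01502032]), 'gripper_width': 1.0013424858493865}
0.0187
side {'mtx': array([[431.73294817,   0.        , 257.96550122],
       [  0.        , 431.73294817, 193.94555665],
       [  0.        ,   0.        ,   1.        ]]), 'world_from_camera': array([[ 0.94967647, -0.18443398,  0.25317724,  0.88718678],
       [ 0.31312991,  0.57968074, -0.75227648, -0.97167179],
       [-0.00801662,  0.79369663,  0.60826095,  0.83157116]
[... 234 characters left out ...]
orld_from_camera': array([[ 0.01968708,  0.99669447, -0.0788197 ,  0.47745643],
       [-0.99979758,  0.01995286,  0.00258581, -0.09870406],
       [ 0.00414994,  0.07875283,  0.99688553,  1.65413809],
       [ 0.        ,  0.        ,  0.        ,  1.        ]])}
wrist {'mtx': array([[298.43652683,   0.        , 257.30182571],
       [  0.        , 298.43652683, 190.26180944],
       [  0.        ,   0.        ,   1.        ]]), 'world_from_camera': array([[ 0.38154446,  0.89162303,  0.24378722,  0.30075164],
       [-0.92434979,  0.36835886,  0.09944449, -0.55135451],
       [-0.00113418, -0.26328716,  0.96471684,  0.37167304],
       [ 0.        ,  0.        ,  0.        ,  1.        ]])}
```

View pics/side0.png

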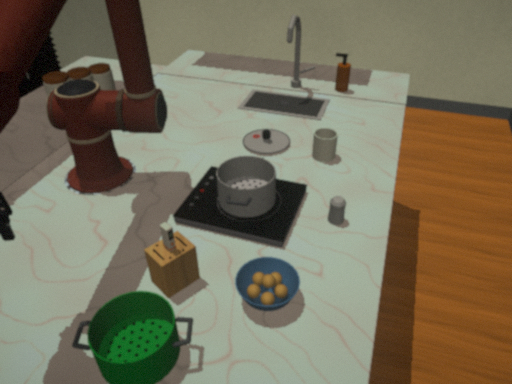

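View pics/top0.png

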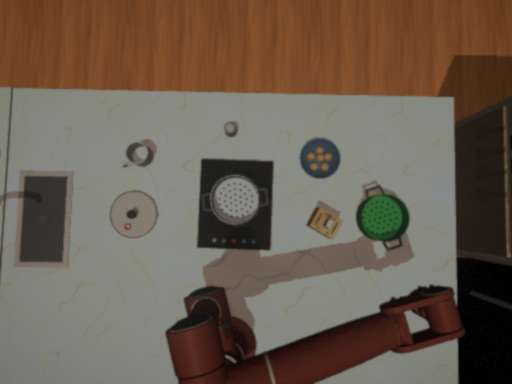

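View pics/wrist0.png

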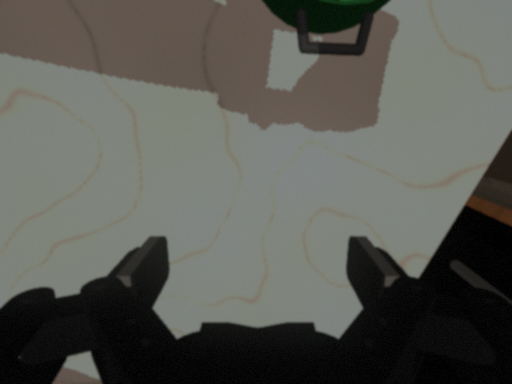

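The side view shows the lid at (266,140), the steel pot at (246,187), the block with thermometer at (172,262), the bowl at (267,283), and the green look-alike at (135,340). In the top view the lid is at (134,214) with its vent at (127,227), the pot at (235,200) and the block at (325,222).

```bash
cat > h.py <<'E'
import numpy as np,cv2
from plant import status, grab_frame, camera_params, boxes_of, outline_of, manip
def cloud(d,c):
    K=c["mtx"];T=c["world_from_camera"]
    v,u=np.mgrid[0:d.shape[0],0:d.shape[1]]
    x=(u-K[0,2])/K[0,0]*d; y=(v-K[1,2])/K[1,1]*d
    P=np.stack([x,-y,-d],-1)@T[:3,:3].T+T[:3,3]
    P[d==0]=np.nan
    return P
def onplane(uv,z,c):
    K=c["mtx"];T=c["world_from_camera"]
    uv=np.atleast_2d(np.array(uv,float))
    r=np.stack([(uv[:,0]-K[0,2])/K[0,0],-(uv[:,1]-K[1,2])/K[1,1],-np.ones(len(uv))],-1)@T[:3,:3].T
    s=(z-T[2,3])/r[:,2]
    return T[:3,3]+r*s[:,None]
def proj(P,c):
    K=c["mtx"];T=c["world_from_camera"]
    p=(np.atleast_2d(P)-T[:3,3])@T[:3,:3]
    return np.stack([K[0,0]*p[:,0]/-p[:,2]+K[0,2],K[1,1]*-p[:,1]/-p[:,2]+K[1,2]],-1)
def circ(xy):
    A=np.c_[2*xy,np.ones(len(xy))];s=np.linalg.lstsq(A,(xy**2).sum(1),rcond=None)[0]
    return s[:2],np.sqrt(s[2]+s[0]**2+s[1]**2)
E
python3 - <<'E'
from h import *
p,d=grab_frame("top");c=camera_params("top");P=cloud(d,c)
cv2.imwrite("pics/top_lid.png",cv2.resize(p[170:260,90:290],None,fx=4,fy=4,interpolation=cv2.INTER_CUBIC))
cv2.imwrite("pics/top_blk.png",cv2.resize(p[120:250,280:420],None,fx=4,fy=4,interpolation=cv2.INTER_CUBIC))
for n in ["lid","pot","probe","block","bowl","mug","shaker","lid_knob","lid_vent","probe_grip"]:
    for o in outline_of("top",n)[:2]:
        r=o["region"];q=P[r];q=q[np.isfinite(q[:,0])]
        print(n,round(o["confidence"],2),[round(x) for x in o["box"]],np.nanmedian(q,0).round(3),np.nanpercentile(q,[2,98],0).round(3).tolist())
E
```

```text
lid 0.62 [110, 190, 160, 238] [0.473 0.359 0.012] [[0.392, 0.282, 0.002], [0.552, 0.442, 0.05]]
lid 0.54 [321, 219, 336, 228] [ 0.456 -0.34   0.18 ] [[0.443, -0.362, 0.112], [0.47, -0.331, 0.187]]
pot 0.77 [202, 174, 270, 223] [ 0.535 -0.018  0.061] [[0.459, -0.128, 0.053], [0.612, 0.086, 0.137]]
pot 0.75 [355, 184, 409, 252] [ 0.48  -0.564  0.033] [[0.38, -0.636, 0.009], [0.58, -0.471, 0.108]]
block 0.72 [310, 204, 341, 241] [ 0.457 -0.336  0.112] [[0.408, -0.396, 0.003], [0.504, -0.291, 0.18]]
block 0.69 [109, 193, 159, 238] [0.474 0.357 0.012] [[0.395, 0.283, 0.004], [0.552, 0.438, 0.05]]
bowl 0.82 [302, 138, 341, 182] [ 0.695 -0.331  0.044] [[0.626, -0.395, 0.004], [0.76, -0.263, 0.073]]
mug 0.63 [125, 141, 155, 164] [0.696 0.35  0.034] [[0.654, 0.297, -0.002], [0.732, 0.393, 0.096]]
shaker 0.64 [224, 124, 238, 135] [0.79  0.004 0.075] [[0.776, -0.016, 0.023], [0.812, 0.022, 0.084]]
lid_knob 0.96 [112, 192, 160, 237] [0.475 0.358 0.012] [[0.395, 0.282, 0.004], [0.552, 0.439, 0.05]]
lid_vent 0.83 [109, 193, 157, 239] [0.475 0.359 0.012] [[0.398, 0.281, 0.003], [0.552, 0.442, 0.05]]
probe_grip 0.75 [223, 124, 238, 138] [0.79  0.004 0.072] [[0.774, -0.018, -0.002], [0.815, 0.027, 0.084]]
probe_grip 0.47 [323, 220, 336, 229] [ 0.457 -0.34   0.179] [[0.443, -0.358, 0.108], [0.473, -0.331, 0.187]]
```

```bash
python3 - <<'E'
from h import *
p,d=grab_frame("side");c=camera_params("side");P=cloud(d,c)
cv2.imwrite("pics/side_b.png",cv2.resize(p[120:310,130:330],None,fx=4,fy=4,interpolation=cv2.INTER_CUBIC)[:600])
for n in ["lid","pot","probe","block","lid_knob","lid_vent"]:
    for o in outline_of("side",n)[:2]:
        r=o["region"];q=P[r];q=q[np.isfinite(q[:,0])]
        print(n,round(o["confidence"],2),[round(x) for x in o["box"]],np.nanmedian(q,0).round(3),np.nanpercentile(q,[2,98],0).round(3).tolist())
E
```

```text
lid 0.7 [244, 127, 291, 156] [0.475 0.351 0.014] [[0.39, 0.281, 0.009], [0.551, 0.438, 0.052]]
pot 0.8 [216, 154, 274, 217] [ 0.532 -0.031  0.094] [[0.449, -0.132, 0.043], [0.613, 0.062, 0.137]]
pot 0.63 [70, 291, 195, 383] [ 0.469 -0.55   0.05 ] [[0.373, -0.638, 0.003], [0.575, -0.472, 0.107]]
probe 0.53 [160, 222, 177, 252] [ 0.459 -0.35   0.159] [[0.439, -0.357, 0.12], [0.468, -0.338, 0.185]]
block 0.77 [144, 232, 201, 297] [ 0.471 -0.367  0.086] [[0.402, -0.401, 0.006], [0.506, -0.308, 0.116]]
lid_knob 0.92 [238, 130, 294, 156] [0.476 0.351 0.014] [[0.389, 0.279, 0.004], [0.551, 0.437, 0.052]]
lid_vent 0.69 [243, 128, 287, 155] [0.475 0.352 0.014] [[0.388, 0.279, 0.005], [0.55, 0.444, 0.052]]
```

View pics/top_lid.png

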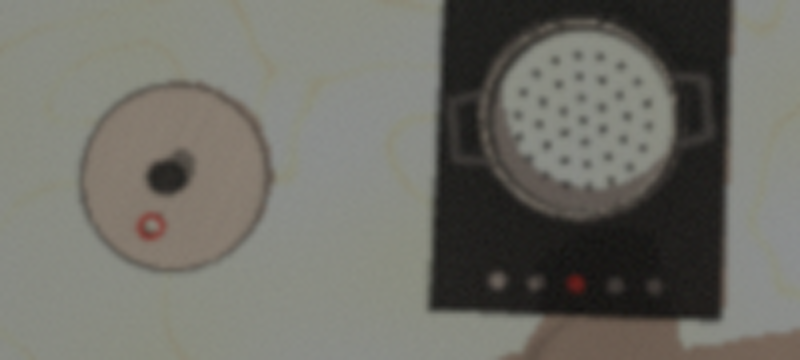

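View pics/top_blk.png

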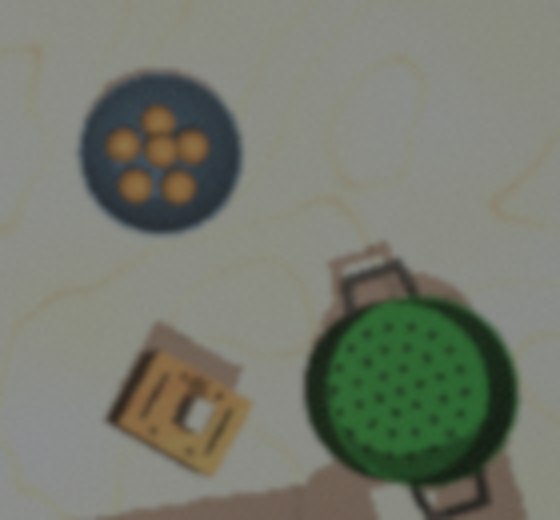

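View pics/side_b.png

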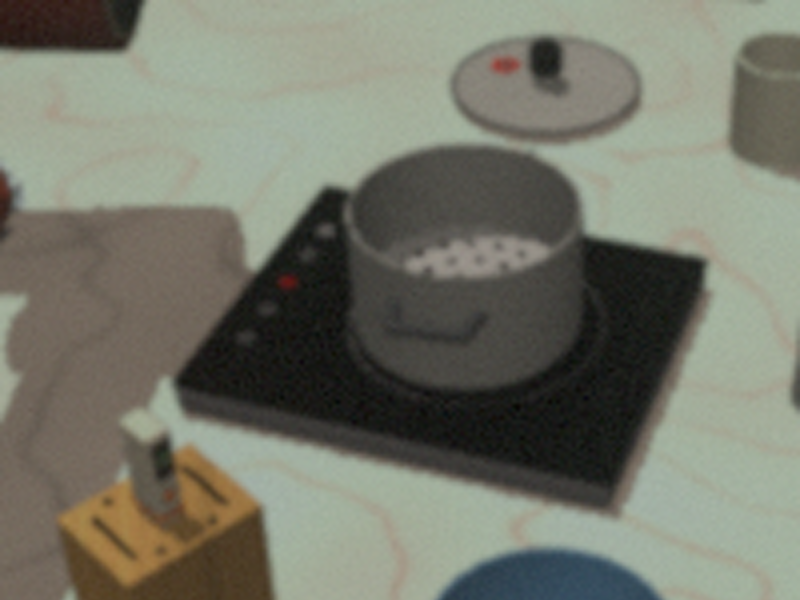

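```bash
cat > meas.py <<'E'
from h import *
from scipy.optimize import minimize
def fit_all(name):
    p,d=grab_frame(name);c=camera_params(name);P=cloud(d,c)
    x,y,z=P[...,0],P[...,1],P[...,2]
    def disc(m,R):   # centre of disc points: fit circle through hull
        q=P[m][:,:2].astype(np.float32); h=cv2.convexHull(q)[:,0]
        return circ(h)
    # lid
    m=(np.hypot(x-.473,y-.36)<.11)&(z>.007)&(z<.018); cc,r=disc(m,0); print(name,"lid",cc.round(4),r.round(4),"z",np.median(z[m]).round(4))
    m=(np.hypot(x-.473,y-.36)<.04)&(z>.042); print(" knob",np.median(P[m],0).round(4),m.sum())
    hsv=cv2.cvtColor(p,cv2.COLOR_BGR2HSV).astype(int)
    red=((hsv[...,0]<10)|(hsv[...,0]>170))&(hsv[...,1]>110)
    m=red&(np.hypot(x-.473,y-.36)<.08)
    v,u=np.nonzero(m); w=onplane([u.mean(),v.mean()],.011,c)[0]; print(" vent",w.round(4),m.sum(),u.mean().round(1),v.mean().round(1))
    # pot rim
    m=(np.hypot(x-.535,y+.02)<.1)&(z>.128)&(z<.145); cc,r=disc(m,0); print(" pot",cc.round(4),r.round(4),np.percentile(z[m],[10,50,90]).round(4))
    # block top
    m=(abs(x-.457)<.08)&(abs(y+.34)<.08)&(z>.106)&(z<.118)
    rc=cv2.minAreaRect(P[m][:,:2].astype(np.float32)*1000); print(" block",rc,np.median(z[m]).round(4))
    m=(abs(x-.457)<.08)&(abs(y+.34)<.08)&(z>.172)
    rc=cv2.minAreaRect(P[m][:,:2].astype(np.float32)*1000); print(" handle",rc,m.sum(),np.median(P[m],0).round(4))
E
python3 - <<'E'
from meas import *
fit_all("top"); fit_all("side")
E
```

```text
top lid [0.4713 0.3602] 0.1069 z 0.012
 knob [0.4732 0.3597 0.0503] 61
 vent [0.4255 0.3829 0.011 ] 13 127.0 226.7
 pot [ 0.5331 -0.0218] 0.0838 [0.131  0.1361 0.1406]
 block ((455.83770751953125, -344.58380126953125), (96.39557647705078, 75.3199462890625), 61.21664047241211) 0.1127
 handle ((455.9533996582031, -343.9228820800781), (18.510242462158203, 27.177457809448242), 63.882240295410156) 49 [ 0.4564 -0.3424  0.1817]
side lid [0.4692 0.3627] 0.0896 z 0.0139
 knob [0.4717 0.3563 0.0511] 48
 vent [0.4242 0.3838 0.011 ] 15 255.7 135.9
 pot [ 0.53   -0.0216] 0.0856 [0.1293 0.1342 0.138 ]
 block ((453.5222473144531, -343.9124755859375), (96.67805480957031, 78.51897430419922), 60.84919738769531) 0.1137
 handle ((454.037109375, -344.7034606933594), (18.86487579345703, 28.622121810913086), 59.42934036254883) 102 [ 0.4566 -0.3479  0.1825]
```

play_rows(
  deltas=[
    [[0.04,0.04,0.02],0],
    [[0.08,0.085,0.035],0],
    [[0.12,0.13,0.05],0],
    [[0.155,0.175,0.06],0],
    [[0.19,0.22,0.07],0],
  ],
  grip=1,
)

```text
time: 1.78
tool_pos: [0.4296, -0.3561, 0.302]
tool_rot: [0.0, 0.981, 0.195, 0.0]
contact_force: [0.6, 0.7, 0.2]
gripper_width: 1.002
```

play_rows(
  deltas=[
    [[0.01,0.06,0],0],
    [[0.01,0.12,0],0],
    [[0.01,0.18,0],0],
    [[0.01,0.24,0],0],
    [[0.01,0.3,0],0],
  ],
)

```text
time: 2.4
tool_pos: [0.4383, -0.0558, 0.3016]
tool_rot: [0.0, 0.981, 0.194, 0.001]
contact_force: [1.4, 0.1, 0.6]
gripper_width: 1.002
```

play_rows(
  deltas=[
    [[0,0.06,0],0],
    [[0,0.12,0],0],
    [[0,0.18,-0.01],0],
    [[0,0.24,-0.02],0],
    [[0,0.3,-0.03],0],
  ],
)

```text
time: 3.02
tool_pos: [0.4384, 0.2445, 0.2715]
tool_rot: [-0.0, 0.981, 0.195, 0.001]
contact_force: [0.4, -0.6, 0.0]
gripper_width: 0.997
```

play_rows(
  deltas=[
    [[0.015,0.05,-0.02],0],
    [[0.033,0.1,-0.05],0],
    [[0.033,0.115,-0.1],0],
    [[0.033,0.115,-0.12],0],
    [[0.033,0.115,-0.12],0],
  ],
)

```text
time: 3.65
tool_pos: [0.4707, 0.3562, 0.1497]
tool_rot: [0.001, 0.981, 0.194, -0.002]
contact_force: [0.0, 0.1, 1.8]
gripper_width: 1.002
```

```bash
python3 - <<'E'
from h import *
print(status.state()["tool_pos"])
c=camera_params("wrist");p,d=grab_frame("wrist");P=cloud(d,c)
cv2.imwrite("pics/w1.png",p)
x,y,z=P[...,0],P[...,1],P[...,2]
m=(np.hypot(x-.473,y-.36)<.1)&(z>.007)&(z<.016); cc,r=circ(cv2.convexHull(P[m][:,:2].astype(np.float32))[:,0]); print("lid",cc,r,np.median(z[m]))
m=(np.hypot(x-.473,y-.36)<.04)&(z>.044);q=P[m]; print("knob",np.median(q,0),circ(cv2.convexHull(q[:,:2].astype(np.float32))[:,0]),m.sum())
hsv=cv2.cvtColor(p,cv2.COLOR_BGR2HSV).astype(int)
red=((hsv[...,0]<10)|(hsv[...,0]>170))&(hsv[...,1]>110)&(np.hypot(x-.473,y-.36)<.08)
v,u=np.nonzero(red);e=cv2.minEnclosingCircle(np.c_[u,v].astype(np.float32));print("vent",e,onplane(e[0],.011,c))
print("TCP proj",proj(status.state()["tool_pos"],c))
E
```

```text
[0.4707018  0.35621628 0.1497084 ]
lid [0.47405881 0.36188914] 0.08823143546609272 0.009771229245705615
knob [0.48240561 0.36272535 0.2345033 ] (array([0.47200075, 0.35990857]), np.float64(0.03844337548760257)) 20859
vent ((256.1344299316406, 346.5731506347656), 255.27366638183594) [[0.2906381  0.28352777 0.011     ]]
TCP proj [[257.93083166 243.65286139]]
```

View pics/w1.png

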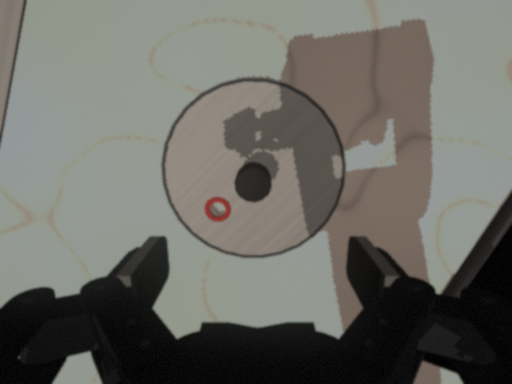

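The wrist view shows the lid centred near (253,167), the knob at (253,182) and the vent at (218,209). The jaws are straddling the lid's axis, so I'm going down to grip the knob.

play_rows(
  deltas=[
    [[0.0015,0.0035,-0.03],0],
    [[0.0015,0.0035,-0.07],0],
    [[0.0015,0.0035,-0.11],0],
    [[0.0015,0.0035,-0.129],0],
    [[0.0015,0.0035,-0.129],0],
  ],
)

```text
time: 4.32
tool_pos: [0.4735, 0.3605, 0.0228]
tool_rot: [0.0, 0.981, 0.194, -0.0]
contact_force: [0.9, 0.2, 0.4]
gripper_width: 1.001
```

play_rows(
  deltas=[
    [[0,0,0],0],
    [[0,0,0],0],
    [[0,0,0],0],
    [[0,0,0],0],
    [[0,0,0],0],
  ],
  grip=-1,
)

```text
time: 4.95
tool_pos: [0.4739, 0.3617, 0.0239]
tool_rot: [-0.001, 0.981, 0.195, 0.001]
contact_force: [-0.9, -0.0, 6.5]
gripper_width: 0.354
```

play_rows(
  deltas=[
    [[0,0,0],0],
    [[0,0,0],0],
  ],
)

```text
time: 5.2
tool_pos: [0.4739, 0.3617, 0.0239]
tool_rot: [-0.001, 0.981, 0.195, 0.001]
contact_force: [-1.7, 0.6, 6.3]
gripper_width: 0.354
```

play_rows(
  deltas=[
    [[0,0,0.01],0],
    [[0,0,0.025],0],
    [[0,0,0.04],0],
    [[0,0,0.04],0],
  ],
)

```text
time: 5.7
tool_pos: [0.4745, 0.3616, 0.0646]
tool_rot: [-0.001, 0.981, 0.195, 0.002]
contact_force: [0.2, -0.1, -5.3]
gripper_width: 0.354
```

```bash
python3 - <<'E'
from h import *
s=status.state();print(s["tool_pos"],s["contact_force"],s["ft_torque"],s["gripper_width"])
p,d=grab_frame("side");P=cloud(d,camera_params("side"))
cv2.imwrite("pics/s1.png",cv2.resize(p[80:200,210:340],None,fx=4,fy=4,interpolation=cv2.INTER_CUBIC))
x,y,z=P[...,0],P[...,1],P[...,2]
m=(np.hypot(x-.472,y-.36)<.085)&(np.hypot(x-.472,y-.36)>.035)&(z>.03)&(z<.075)
q=P[m];A=np.c_[q[:,:2]-[.472,.361],np.ones(len(q))]
for _ in range(3):
    s=np.linalg.lstsq(A,q[:,2],rcond=None)[0];k=abs(A@s-q[:,2])<.006;A=A[k];q=q[k]
print("plane",s,len(q))
c=camera_params("wrist");p,d=grab_frame("wrist");cv2.imwrite("pics/w2.png",p);P=cloud(d,c)
x,y,z=P[...,0],P[...,1],P[...,2]
m=(np.hypot(x-.472,y-.36)<.12)&(z>.035)&(z<.07)
q=P[m];A=np.c_[q[:,:2]-[.472,.361],np.ones(len(q))]
for _ in range(3):
    s=np.linalg.lstsq(A,q[:,2],rcond=None)[0];k=abs(A@s-q[:,2])<.005;A=A[k];q=q[k]
print("plane wrist",s,len(q),circ(cv2.convexHull(q[:,:2].astype(np.float32))[:,0]))
E
```

```text
[0.47446945 0.36162071 0.06458752] [ 0.19134057 -0.11688862 -5.3089128 ] [-0.02302857 -0.08926901  0.02663178] 0.35416413342392516
plane [0.00515203 0.00419873 0.0544681 ] 633
plane wrist [ 0.00717613 -0.00026776  0.04919195] 51774 (array([0.48072731, 0.36388566]), np.float64(0.0843115413189417))
```

View pics/s1.png

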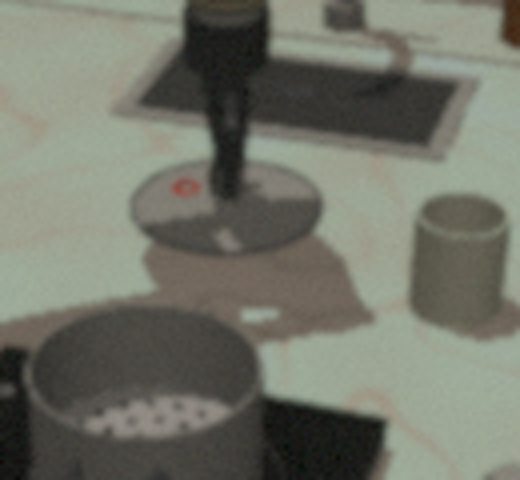

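View pics/w2.png

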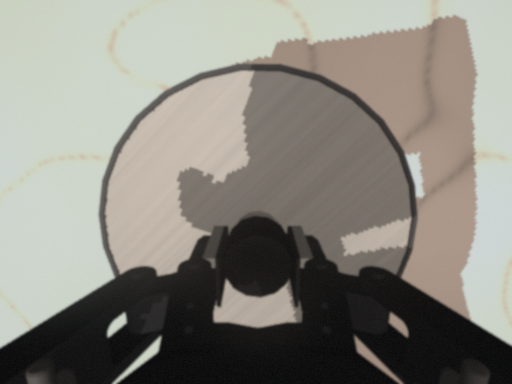

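The lid is held level, and the knob is centred between the pads at (258,258). Next I'm refining the pot and handle positions with repeated frames.

```bash
python3 - <<'E'
from h import *
for n in ["top","side"]:
    D=[];
    for i in range(4):
        p,d=grab_frame(n);d=d.copy();d[d==0]=np.nan;D.append(d)
    if n=="top":cv2.imwrite("pics/t2.png",p)
    d=np.nanmedian(D,0);P=cloud(d,camera_params(n));x,y,z=P[...,0],P[...,1],P[...,2]
    m=(np.hypot(x-.535,y+.02)<.095)&(np.hypot(x-.535,y+.02)>.07)&(z>.128)&(z<.142)
    q=P[m][:,:2]; print(n,"pot mean-fit",circ(q)," hull",circ(cv2.convexHull(q.astype(np.float32))[:,0]),"rect",((q.min(0)+q.max(0))/2),np.median(z[m]),m.sum())
    for lo,hi in((.170,.195),):
        m=(abs(x-.457)<.04)&(abs(y+.344)<.04)&(z>lo)&(z<hi);q=P[m]
        print(" handle",cv2.minAreaRect(q[:,:2].astype(np.float32)*1000),q.mean(0),m.sum())
    m=(abs(x-.457)<.08)&(abs(y+.34)<.08)&(z>.106)&(z<.118)
    print(" block",cv2.minAreaRect(P[m][:,:2].astype(np.float32)*1000))
E
```

```text
top pot mean-fit (array([ 0.53299126, -0.02176723]), np.float64(0.08296746242507494))  hull (array([ 0.53317341, -0.02172199]), np.float64(0.08388610543733677)) rect [ 0.53258357 -0.02143973] 0.1358149758014484 139
 handle ((455.74737548828125, -343.6527099609375), (17.796241760253906, 26.931922912597656), 62.55367660522461) [ 0.4559926  -0.34345758  0.18220237] 48
 block ((455.9707946777344, -344.3217468261719), (95.79708862304688, 74.93692779541016), 61.78056716918945)
side pot mean-fit (array([ 0.5301784 , -0.02175717]), np.float64(0.08314693630124115))  hull (array([ 0.5301919 , -0.02137165]), np.float64(0.08483850552051247)) rect [ 0.52989311 -0.02112931] 0.13434036044369146 412
 handle ((453.6430358886719, -344.4123229980469), (17.652305603027344, 28.3154296875), 62.80524826049805) [ 0.45594143 -0.34747931  0.1801277 ] 112
 block ((453.2027587890625, -343.8511657714844), (95.69558715820312, 76.16358184814453), 61.647377014160156)<stdin>:7: RuntimeWarning: All-NaN slice encountered
```

View pics/t2.png

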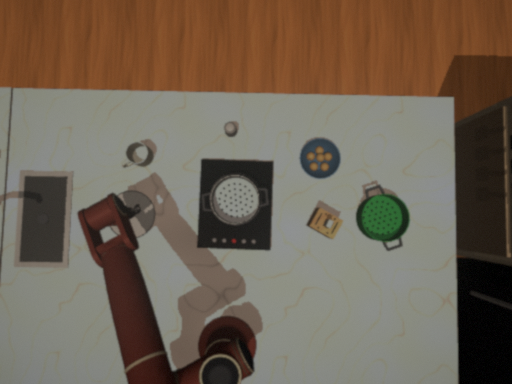

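play_rows(
  deltas=[
    [[0,0,0.03],0],
    [[0,0,0.07],0],
    [[0,-0.01,0.12],0],
    [[0.01,-0.04,0.155],0],
    [[0.02,-0.08,0.175],0],
  ],
)

```text
time: 6.82
tool_pos: [0.4941, 0.2809, 0.2403]
tool_rot: [-0.0, 0.981, 0.196, 0.002]
contact_force: [1.1, -1.2, -5.9]
gripper_width: 0.353
```

play_rows(
  deltas=[
    [[0.01,-0.05,0],0],
    [[0.02,-0.11,0],0],
    [[0.03,-0.17,0],0],
    [[0.036,-0.22,0],0],
    [[0.041,-0.26,0],0],
  ],
)

```text
time: 7.45
tool_pos: [0.5341, 0.0188, 0.2372]
tool_rot: [0.0, 0.981, 0.194, 0.0]
contact_force: [0.9, 0.7, -5.7]
gripper_width: 0.349
```

play_rows(
  deltas=[
    [[0,-0.025,0],0],
    [[0,-0.0395,-0.01],0],
    [[0,-0.0425,-0.03],0],
    [[0,-0.0425,-0.045],0],
    [[0,-0.0425,-0.045],0],
  ],
)

```text
time: 8.07
tool_pos: [0.5325, -0.0204, 0.1891]
tool_rot: [-0.001, 0.981, 0.195, -0.002]
contact_force: [-0.1, -0.7, -4.6]
gripper_width: 0.351
```

```bash
cat > chk.py <<'E'
from h import *
def chk(tag,zl):
    print(status.state()["tool_pos"],status.state()["contact_force"])
    D=[]
    for i in range(3):
        p,d=grab_frame("side");d=d.copy();d[d==0]=np.nan;D.append(d)
    cv2.imwrite(f"pics/s_{tag}.png",cv2.resize(p[120:240,180:310],None,fx=4,fy=4,interpolation=cv2.INTER_CUBIC))
    P=cloud(np.nanmedian(D,0),camera_params("side"));x,y,z=P[...,0],P[...,1],P[...,2]
    r=np.hypot(x-.532,y+.02)
    m=(r<.1)&(abs(z-zl)<.006);q=P[m];print("lid hull",circ(cv2.convexHull(q[:,:2].astype(np.float32))[:,0]),np.median(q[:,2]),m.sum())
    A=np.c_[q[:,:2]-[.532,-.02],np.ones(len(q))];print("plane",np.linalg.lstsq(A,q[:,2],rcond=None)[0])
    m=(r<.1)&(z>.06)&(z<.132);
    q=P[m];rr=np.hypot(q[:,0]-.53,q[:,1]+.0215);q=q[(rr<.09)&(rr>.075)&(q[:,2]>.07)];
    if len(q)>30:print("pot wall",circ(q[:,:2]),len(q))
    return p,P
E
python3 - <<'E'
from chk import *
chk("a",.176+.003)
c=camera_params("wrist");p,d=grab_frame("wrist");cv2.imwrite("pics/w3.png",p);P=cloud(d,c)
x,y,z=P[...,0],P[...,1],P[...,2]
m=(np.hypot(x-.532,y+.02)<.12)&(abs(z-.175)<.008);print("wrist lid",circ(cv2.convexHull(P[m][:,:2].astype(np.float32))[:,0]),np.median(z[m]))
E
```

```text
[ 0.5324692  -0.02040848  0.18913622] [-0.11117079 -0.7274091  -4.62338117]
lid hull (array([ 0.53040093, -0.02069649]), np.float64(0.08836773032155583)) 0.18010498661377228 1595
plane [-0.00049071  0.00081042  0.18009963]
pot wall (array([ 0.53020963, -0.02217955]), np.float64(0.08305696938616604)) 1071
wrist lid (array([ 0.54380447, -0.01789059]), np.float64(0.08244778036805443)) 0.178609930937982chk.py:8: RuntimeWarning: All-NaN slice encountered
  P=cloud(np.nanmedian(D,0),camera_params("side"));x,y,z=P[...,0],P[...,1],P[...,2]
```

View pics/s_a.png

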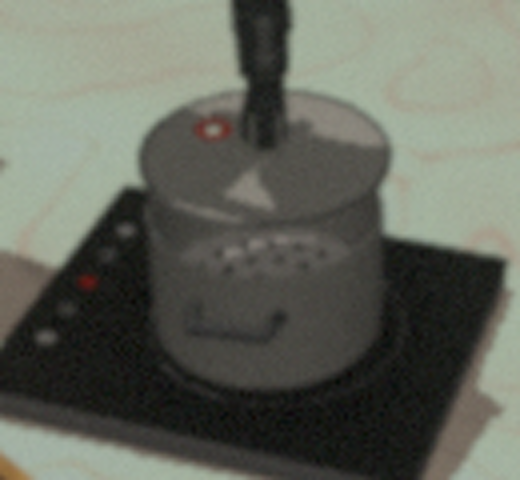

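View pics/w3.png

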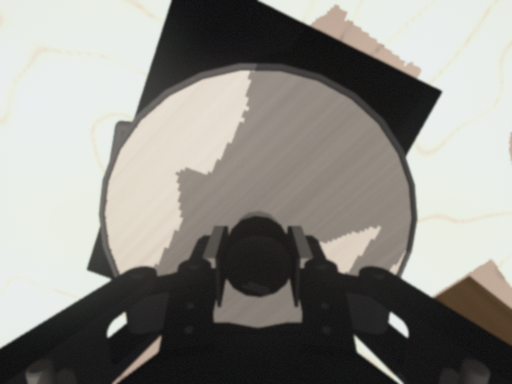

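Seen from the side camera, the lid and the pot are coaxial to within about 1 mm. Lowering now.

play_rows(
  deltas=[
    [[0,-0.001,-0.008],0],
    [[0,-0.001,-0.016],0],
    [[0,-0.001,-0.022],0],
    [[0,-0.001,-0.026],0],
    [[0,-0.001,-0.026],0],
  ],
)

```text
time: 8.9
tool_pos: [0.5339, -0.0226, 0.1657]
tool_rot: [-0.0, 0.981, 0.195, -0.0]
contact_force: [-0.7, -0.2, -4.9]
gripper_width: 0.353
```

play_rows(
  deltas=[
    [[0,0,-0.002],0],
    [[0,0,-0.004],0],
    [[0,0,-0.006],0],
    [[0,0,-0.007],0],
    [[0,0,-0.008],0],
  ],
)

```text
time: 9.52
tool_pos: [0.5342, -0.0226, 0.1583]
tool_rot: [0.0, 0.981, 0.195, 0.0]
contact_force: [0.1, 0.4, -5.6]
gripper_width: 0.352
```

play_rows(
  deltas=[
    [[-0.001,0.001,0],0],
    [[-0.001,0.001,-0.001],0],
    [[-0.001,0.001,-0.002],0],
    [[-0.001,0.001,-0.003],0],
    [[-0.001,0.001,-0.004],0],
  ],
)

```text
time: 10.15
tool_pos: [0.5332, -0.0216, 0.1542]
tool_rot: [-0.0, 0.981, 0.195, -0.0]
contact_force: [-1.0, 0.4, -5.1]
gripper_width: 0.349
```

play_rows(
  deltas=[
    [[0,0,-0.0005],0],
    [[0,0,-0.001],0],
    [[0,0,-0.0015],0],
    [[0,0,-0.002],0],
    [[0,0,-0.002],0],
  ],
)

```text
time: 10.78
tool_pos: [0.5331, -0.0216, 0.1522]
tool_rot: [-0.0, 0.981, 0.195, -0.0]
contact_force: [0.5, 1.2, -5.4]
gripper_width: 0.348
```

play_rows(
  deltas=[
    [[0,0,-0.0005],0],
    [[0,0,-0.001],0],
    [[0,0,-0.0015],0],
    [[0,0,-0.0015],0],
  ],
)

```text
time: 11.28
tool_pos: [0.5333, -0.0216, 0.151]
tool_rot: [0.0, 0.981, 0.195, 0.0]
contact_force: [-0.1, 0.2, -4.2]
gripper_width: 0.354
```

play_rows(
  deltas=[
    [[0,0,-0.0005],0],
    [[0,0,-0.001],0],
    [[0,0,-0.001],0],
  ],
)

```text
time: 11.65
tool_pos: [0.5333, -0.0217, 0.1509]
tool_rot: [0.0, 0.981, 0.195, 0.0]
contact_force: [-4.4, 0.1, 4.6]
gripper_width: 0.352
```

The lid is resting on the rim at the height I predicted, so I'm releasing it.

play_rows(
  deltas=[
    [[0,0,0.001],0],
    [[0,0,0.001],0],
    [[0,0,0.001],0],
    [[0,0,0.001],0],
  ],
  grip=1,
)

```text
time: 12.15
tool_pos: [0.5332, -0.0216, 0.1508]
tool_rot: [0.0, 0.981, 0.195, 0.0]
contact_force: [-0.6, 0.9, 0.1]
gripper_width: 1.0
```

play_rows(
  deltas=[
    [[0,0,0.01],0],
    [[0,0,0.03],0],
    [[0,0,0.07],0],
    [[0,0,0.12],0],
    [[0,0,0.15],0],
  ],
)

```text
time: 12.78
tool_pos: [0.5341, -0.0218, 0.3062]
tool_rot: [0.001, 0.981, 0.195, 0.003]
contact_force: [-0.1, -0.6, -0.3]
gripper_width: 1.001
```

```bash
python3 - <<'E'
from chk import *
p,P=chk("b",.139)
def red(n,zc=.138,pos=(.488,0)):
    U=[]
    for i in range(3):
        c=camera_params(n);p,d=grab_frame(n);P=cloud(d,c)
        hsv=cv2.cvtColor(p,cv2.COLOR_BGR2HSV).astype(int)
        m=((hsv[...,0]<10)|(hsv[...,0]>170))&(hsv[...,1]>100)
        e=onplane(np.c_[np.mgrid[0:384,0:512][1].ravel(),np.mgrid[0:384,0:512][0].ravel()],zc,c).reshape(384,512,3)
        m&=np.hypot(e[...,0]-pos[0],e[...,1]-pos[1])<.03
        v,u=np.nonzero(m)
        if len(u)>4:U.append(onplane((u.mean(),v.mean()),zc,c)[0][:2]); w,h=np.ptp(u),np.ptp(v); last=(u.mean(),v.mean(),len(u),w,h)
    print(n,np.mean(U,0),last); return p,P
for n in["side","wrist"]:
    p,P=red(n)
cv2.imwrite("pics/w4.png",p);x,y,z=P[...,0],P[...,1],P[...,2]
m=(np.hypot(x-.532,y+.02)<.12)&(abs(z-.138)<.005);q=P[m];print("wrist lid",circ(cv2.convexHull(q[:,:2].astype(np.float32))[:,0]),np.median(z[m]))
A=np.c_[q[:,:2]-[.532,-.02],np.ones(len(q))];print("plane",np.linalg.lstsq(A,q[:,2],rcond=None)[0])
E
```

```text
[ 0.53414865 -0.02178526  0.3061896 ] [-0.11829924 -0.59439968 -0.34231204]
lid hull (array([ 0.53004309, -0.0218964 ]), np.float64(0.08809898240817772)) 0.14034924952031608 1638
plane [-0.00231066  0.00432485  0.14037127]
pot wall (array([ 0.52982275, -0.02106926]), np.float64(0.08402639546412542)) 889
side [ 0.48511575 -0.00066481] (np.float64(233.08333333333334), np.float64(164.125), 24, np.int64(8), np.int64(4))
wrist [ 0.48845483 -0.00145776] (np.float64(224.67719298245615), np.float64(205.9719298245614), 285, np.int64(23), np.int64(22))
wrist lid (array([ 0.53374784, -0.02144148]), np.float64(0.08815081645366933)) 0.1367692709038411
plane [0.00113736 0.00014206 0.13677586]chk.py:8: RuntimeWarning: All-NaN slice encountered
  P=cloud(np.nanmedian(D,0),camera_params("side"));x,y,z=P[...,0],P[...,1],P[...,2]
```

View pics/s_b.png

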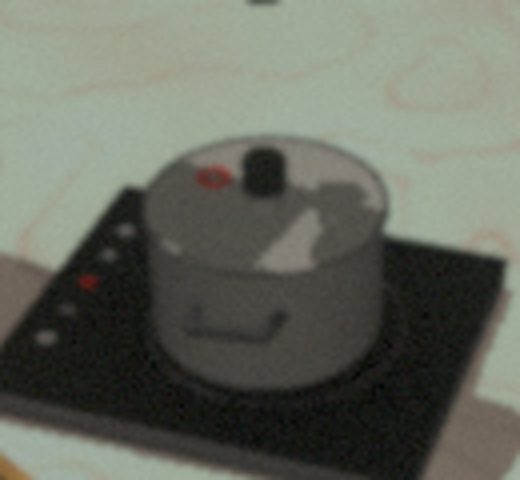

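View pics/w4.png

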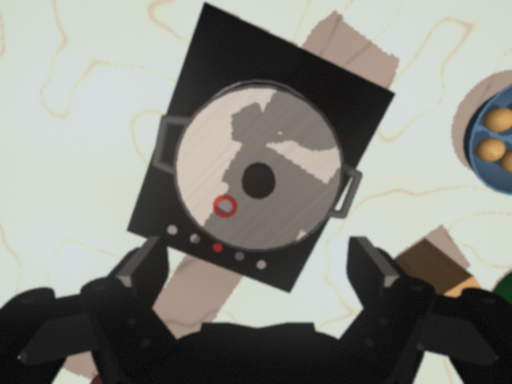

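The lid sits flat and home: the wrist plane fit puts it at z≈0.137 with ~0 slope. The knob is at (258,180) and the vent at (225,206), giving a vent position of about (0.488, −0.001). On to the thermometer.

play_rows(
  deltas=[
    [[-0.015,-0.06,0],-0.17],
    [[-0.03,-0.12,0],-0.34],
    [[-0.045,-0.18,0],-0.51],
    [[-0.06,-0.24,0],-0.68],
    [[-0.077,-0.3,0],-0.85],
  ],
)

```text
time: 13.85
tool_pos: [0.4551, -0.3232, 0.2998]
tool_rot: [-0.0, 0.973, -0.23, -0.001]
contact_force: [0.9, -0.7, 0.2]
gripper_width: 0.997
```

play_rows(
  deltas=[
    [[0,-0.022,-0.01],-0.03],
    [[0,-0.022,-0.03],-0.03],
    [[0,-0.022,-0.04],-0.03],
    [[0,-0.022,-0.04],-0.03],
  ],
)

```text
time: 14.35
tool_pos: [0.4562, -0.3415, 0.2588]
tool_rot: [-0.001, 0.971, -0.24, -0.001]
contact_force: [-0.3, -0.7, 0.2]
gripper_width: 1.003
```

```bash
python3 - <<'E'
from h import *
s=status.state();print(s["tool_pos"],s["tool_rot"])
c=camera_params("wrist");p,d=grab_frame("wrist");P=cloud(d,c)
cv2.imwrite("pics/w5.png",p)
x,y,z=P[...,0],P[...,1],P[...,2]
near=(np.hypot(x-.456,y+.344)<.075)
m=near&(abs(z-.112)<.006);print("block",cv2.minAreaRect(P[m][:,:2].astype(np.float32)*1000),np.median(z[m]))
m=near&(abs(z-.182)<.006)&(np.hypot(x-.456,y+.344)<.03);print("handle",cv2.minAreaRect(P[m][:,:2].astype(np.float32)*1000),np.median(z[m]),m.sum())
E
```

```text
[ 0.45616816 -0.34152429  0.258788  ] [-0.00098078  0.97067391 -0.24039399 -0.00139098]
block ((456.06207275390625, -343.45501708984375), (95.27965545654297, 75.49095916748047), 61.5809326171875) 0.11072594404647007
handle ((456.6917724609375, -343.75537109375), (17.993799209594727, 27.387386322021484), 64.01478576660156) 0.18042032059017626 793
```

View pics/w5.png

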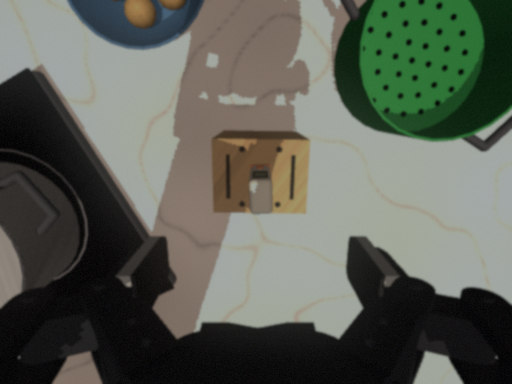

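play_rows(
  deltas=[
    [[0,-0.002,-0.03],0],
    [[0,-0.002,-0.07],0],
    [[0,-0.002,-0.11],0],
    [[0,-0.002,-0.127],0],
    [[0,-0.002,-0.127],0],
  ],
)

```text
time: 15.02
tool_pos: [0.4561, -0.3449, 0.1334]
tool_rot: [-0.0, 0.97, -0.241, -0.001]
contact_force: [0.3, -0.1, 0.0]
gripper_width: 0.997
```

play_rows(
  deltas=[
    [[0,0,0],0],
    [[0,0,0],0],
  ],
)

```text
time: 15.28
tool_pos: [0.4571, -0.3465, 0.136]
tool_rot: [0.001, 0.97, -0.242, 0.002]
contact_force: [1.1, -0.3, -0.5]
gripper_width: 1.001
```

play_rows(
  deltas=[
    [[0,0.002,-0.003],0],
    [[0,0.002,-0.003],0],
    [[0,0.002,-0.003],0],
  ],
)

```text
time: 15.65
tool_pos: [0.4561, -0.3436, 0.1308]
tool_rot: [-0.0, 0.97, -0.242, -0.0]
contact_force: [0.3, -0.6, 0.0]
gripper_width: 0.996
```

```bash
python3 - <<'E'
from h import *
s=status.state();print(s["tool_pos"],s["joint_vel"].round(4))
c=camera_params("wrist");p,d=grab_frame("wrist");print(status.state()["tool_pos"]);cv2.imwrite("pics/w6.png",p)
p,d=grab_frame("side");print(status.state()["tool_pos"]);cv2.imwrite("pics/s6.png",cv2.resize(p[190:310,110:240],None,fx=4,fy=4,interpolation=cv2.INTER_CUBIC))
E
```

```text
[ 0.4561275  -0.34357739  0.13080884] [-0.0005  0.0017 -0.0017  0.001  -0.0003  0.0001]
[ 0.45612716 -0.34359482  0.13077395]
[ 0.45614156 -0.34361475  0.13077816]
```

View pics/w6.png

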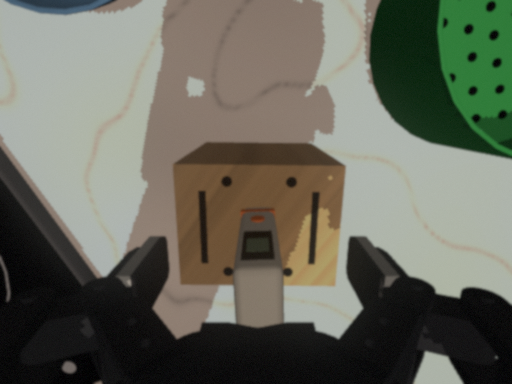

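View pics/s6.png

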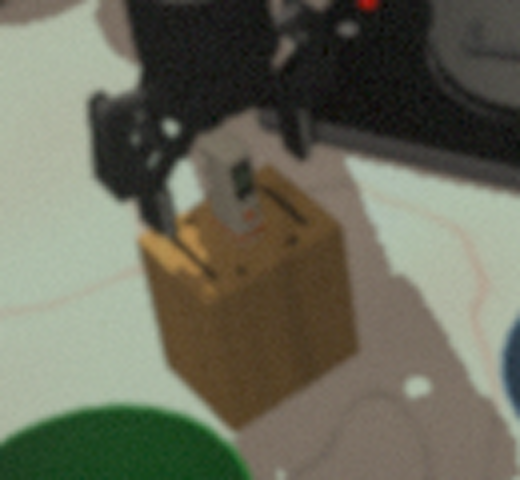

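The handle is centred between the pads at (259,265) with the jaws squared to it. Closing on it.

play_rows(
  deltas=[
    [[0,0,0],0],
    [[0,0,0],0],
    [[0,0,0],0],
    [[0,0,0],0],
    [[0,0,0],0],
  ],
  grip=-1,
)

```text
time: 16.38
tool_pos: [0.4562, -0.3437, 0.1309]
tool_rot: [0.0, 0.97, -0.242, 0.0]
contact_force: [0.6, -0.6, 0.5]
gripper_width: 0.202
```

play_rows(
  deltas=[
    [[0,0,0],0],
    [[0,0,0.01],0],
    [[0,0,0.025],0],
    [[0,0,0.045],0],
    [[0,0,0.065],0],
  ],
)

```text
time: 17.0
tool_pos: [0.4564, -0.3439, 0.198]
tool_rot: [0.0, 0.97, -0.242, 0.001]
contact_force: [0.1, -0.2, -0.8]
gripper_width: 0.206
```

play_rows(
  deltas=[
    [[0,0,0.025],0],
    [[0,0,0.05],0],
    [[0,0,0.075],0],
    [[0,0,0.085],0],
    [[0,0,0.085],0],
  ],
)

```text
time: 17.62
tool_pos: [0.4564, -0.3439, 0.2821]
tool_rot: [0.001, 0.97, -0.242, 0.001]
contact_force: [-0.7, -0.9, -0.2]
gripper_width: 0.206
```

```bash
python3 - <<'E'
from h import *
print(status.state()["tool_pos"])
for n in["side","wrist"]:
    p,d=grab_frame(n);cv2.imwrite(f"pics/{n}7.png",p if n=="wrist" else cv2.resize(p[150:300,100:250],None,fx=4,fy=4,interpolation=cv2.INTER_CUBIC))
E
```

```text
[ 0.45642954 -0.34390809  0.2820999 ]
```

View pics/side7.png

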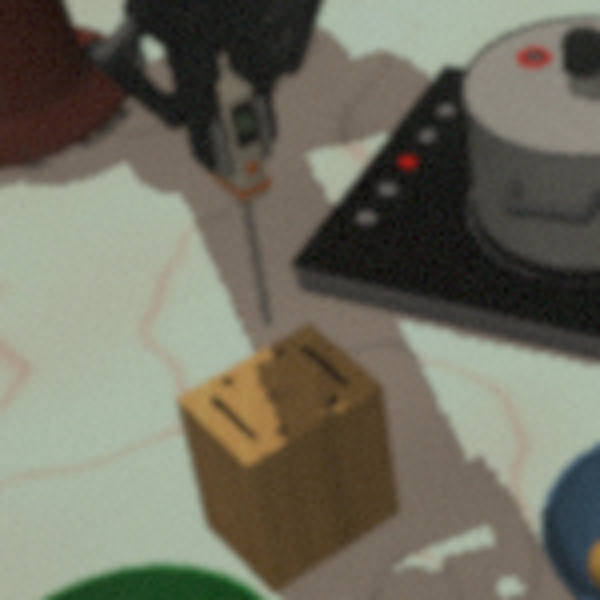

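View pics/wrist7.png

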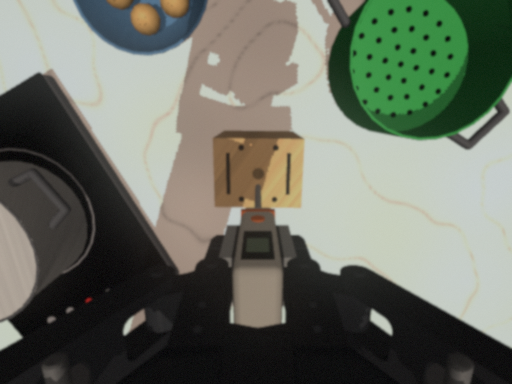

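```bash
python3 - <<'E'
from h import *
t=status.state()["tool_pos"]
c=camera_params("side")
for z in(.263,.163): q=proj([t[0],t[1],t[2]-.119+z-.163],c)[0];print(q,(q-[100,150])*4)
p,d=grab_frame("wrist");cw=camera_params("wrist")
for z in(.263,.213,.163): print("wrist",proj([t[0],t[1],z],cw)[0])
cv2.imwrite("pics/w7z.png",cv2.resize(p[160:230,200:320],None,fx=6,fy=6,interpolation=cv2.INTER_CUBIC))
p,d=grab_frame("side");cv2.imwrite("pics/s7z.png",cv2.resize(p[180:240,130:200],None,fx=8,fy=8,interpolation=cv2.INTER_CUBIC))
for z in(.263,.163):q=proj([t[0],t[1],z],c)[0];print((q-[130,180])*8)
E
```

```text
[161.16808938 198.21486368] [244.67235751 192.85945472]
[167.46561374 232.56868747] [269.86245498 330.27474988]
wrist [258.55753956 230.47131377]
wrist [258.3767643  203.38235935]
wrist [258.26147264 186.10604278]
[248.17841103 139.35656778]
[298.69762338 414.94551633]
```

View pics/w7z.png

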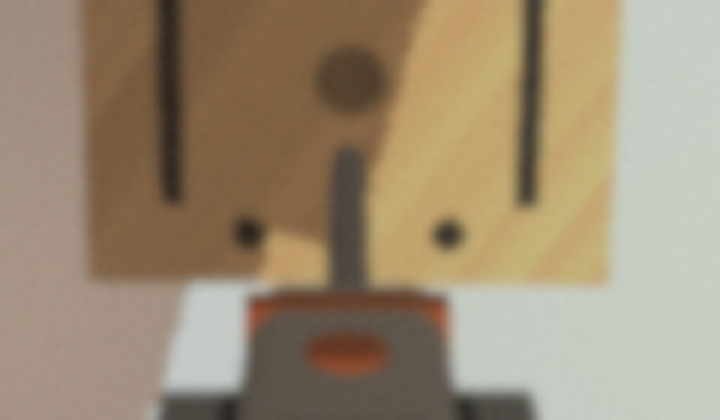

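View pics/s7z.png

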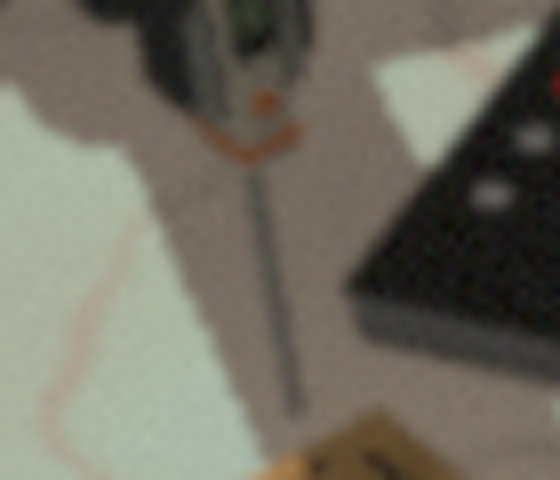

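The thermometer is out and upright. The tip projects to where the TCP axis predicts, within about 1 px in both cameras. Moving above the vent.

play_rows(
  deltas=[
    [[0,0.005,0.015],0],
    [[0.003,0.03,0.035],0],
    [[0.007,0.075,0.04],0],
    [[0.012,0.125,0.04],0],
    [[0.016,0.175,0.04],0],
  ],
)

```text
time: 18.45
tool_pos: [0.4723, -0.166, 0.323]
tool_rot: [0.0, 0.97, -0.241, 0.001]
contact_force: [1.4, 0.4, -0.7]
gripper_width: 0.202
```

play_rows(
  deltas=[
    [[0.004,0.05,0],0],
    [[0.009,0.1,0],0],
    [[0.013,0.14,0],0],
    [[0.015,0.16,0],0],
    [[0.015,0.167,0],0],
  ],
)

```text
time: 19.08
tool_pos: [0.487, 0.0004, 0.3225]
tool_rot: [-0.0, 0.971, -0.24, 0.001]
contact_force: [0.1, 0.5, -0.3]
gripper_width: 0.202
```

play_rows(
  deltas=[
    [[0,0.001,-0.005],0],
    [[0,0.001,-0.015],0],
    [[0,0.001,-0.025],0],
    [[0,0.001,-0.03],0],
    [[0,0.001,-0.03],0],
  ],
)

```text
time: 19.7
tool_pos: [0.4868, -0.0009, 0.2899]
tool_rot: [0.0, 0.97, -0.242, -0.001]
contact_force: [-0.3, 0.2, -0.5]
gripper_width: 0.204
```

```bash
cat > vent.py <<'E'
from h import *
def vent(tag,zlid=.138):
    t=status.state()["tool_pos"];print("tcp",t,"force",status.state()["contact_force"].round(1))
    uu,vv=np.meshgrid(np.arange(512),np.arange(384))
    for n in["side","wrist","top"]:
        c=camera_params(n);p,d=grab_frame(n)
        q=proj([[t[0],t[1],z] for z in(t[2]-.019,zlid,t[2]-.119)],c)
        hsv=cv2.cvtColor(p,cv2.COLOR_BGR2HSV).astype(int)
        m=((hsv[...,0]<10)|(hsv[...,0]>170))&(hsv[...,1]>100)
        e=onplane(np.c_[uu.ravel(),vv.ravel()],zlid,c).reshape(384,512,3)
        m&=np.hypot(e[...,0]-.4875,e[...,1])<.02
        k=e[m][:,:2]
        if len(k)>5:
            print(n,"vent mean",k.mean(0).round(4),"circfit",[np.round(a,4) for a in circ(k)],"mid-extent",((k.min(0)+k.max(0))/2).round(4),len(k))
        print("  proj handlebottom/lidplane/tip",q.round(1).tolist())
        r=proj([.4875,-.001,zlid],c)[0].astype(int);w=40 if n!="wrist" else 60
        x0,y0=max(r[0]-w,0),max(r[1]-w,0)
        z=600//(2*w);im=cv2.resize(p[y0:y0+2*w,x0:x0+2*w],None,fx=z,fy=z,interpolation=cv2.INTER_CUBIC)
        cv2.imwrite(f"pics/{n}_{tag}.png",im);print("  crop",x0,y0,z)
E
python3 -c "
from vent import *
vent('8')"
```

```text
tcp [ 0.48681287 -0.00087118  0.28985872] force [-0.3  0.2 -0.5]
side vent mean [4.852e-01 2.000e-04] circfit [array([0.4847, 0.0009]), np.float64(0.0099)] mid-extent [0.4845 0.0005] 29
  proj handlebottom/lidplane/tip [[231.6, 123.4], [233.6, 164.3], [233.1, 154.7]]
  crop 193 124 7
wrist vent mean [ 0.4891 -0.0022] circfit [array([ 0.4884, -0.0016]), np.float64(0.0106)] mid-extent [ 0.4881 -0.0016] 296
  proj handlebottom/lidplane/tip [[258.7, 228.9], [258.2, 177.7], [258.3, 185.8]]
  crop 197 117 5
top vent mean [ 4.876e-01 -2.000e-04] circfit [array([ 4.877e-01, -1.000e-04]), np.float64(0.0141)] mid-extent [ 4.885e-01 -3.000e-04] 105
  proj handlebottom/lidplane/tip [[225.4, 211.7], [228.2, 212.0], [227.5, 211.9]]
  crop 188 171 7
```

```bash
python3 -c "
import cv2,numpy as np
cv2.imwrite('pics/c8.png',np.hstack([cv2.resize(cv2.imread(f'pics/{n}_8.png'),(400,400)) for n in('side','wrist')]))"
```

```text
(no output)
```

View pics/c8.png

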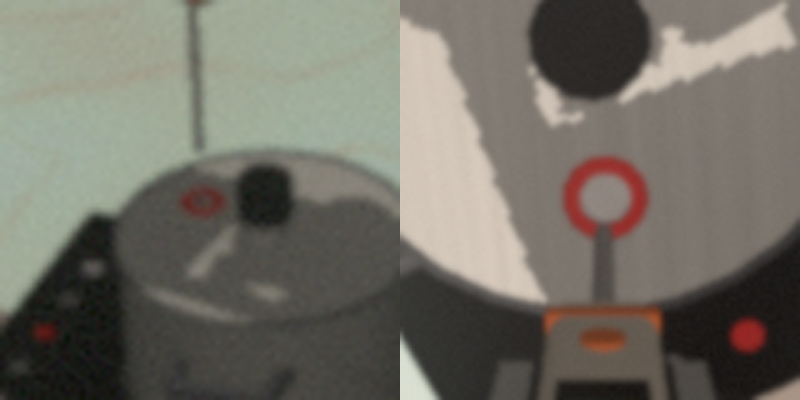

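In the side view the ring is at (233.6,164.4) against a predicted axis of (233.6,164.3). In the wrist view it is at (258.5,176.4) against (258.2,177.7), and the tip shows the same 1.3 px shift. So the stem is aligned over the hole to about 1 mm, and I'm lowering to just above the lid.

play_rows(
  deltas=[
    [[0,0,-0.006],0],
    [[0,0,-0.012],0],
    [[0,0,-0.018],0],
    [[0,0,-0.022],0],
    [[0,0,-0.022],0],
  ],
)

```text
time: 20.48
tool_pos: [0.4869, -0.0006, 0.2682]
tool_rot: [0.0, 0.97, -0.242, -0.0]
contact_force: [0.2, 0.2, -0.8]
gripper_width: 0.199
```

```bash
python3 -c "
from vent import *
vent('9')
cv2.imwrite('pics/c9.png',np.hstack([cv2.resize(cv2.imread(f'pics/{n}_9.png'),(400,400)) for n in('side','wrist')]))"
```

```text
tcp [ 0.48691441 -0.00057623  0.2682163 ] force [ 0.2  0.2 -0.8]
side vent mean [ 4.85e-01 -2.00e-04] circfit [array([0.4846, 0.0005]), np.float64(0.0101)] mid-extent [4.845e-01 1.000e-04] 30
  proj handlebottom/lidplane/tip [[232.0, 130.4], [233.7, 164.2], [233.5, 161.0]]
  crop 193 124 7
wrist vent mean [ 0.4893 -0.0021] circfit [array([ 0.4883, -0.0016]), np.float64(0.0107)] mid-extent [ 0.4882 -0.0016] 349
  proj handlebottom/lidplane/tip [[258.6, 229.0], [258.2, 182.9], [258.2, 185.9]]
  crop 198 122 5
top vent mean [ 4.876e-01 -2.000e-04] circfit [array([ 4.877e-01, -1.000e-04]), np.float64(0.0141)] mid-extent [ 4.885e-01 -3.000e-04] 105
  proj handlebottom/lidplane/tip [[225.8, 211.7], [228.1, 212.0], [227.9, 211.9]]
  crop 188 171 7
```

View pics/c9.png

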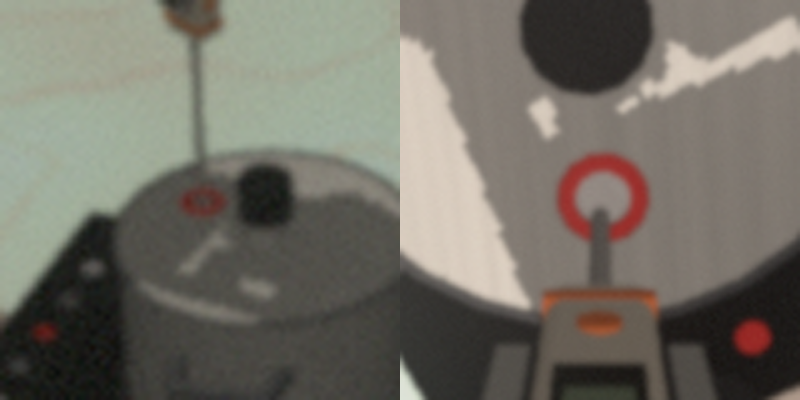

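The ring is about 1 px ahead of the stem axis, so I'm nudging by half a millimetre and lowering slowly into the hole.

play_rows(
  deltas=[
    [[0.0007,-0.0007,0],0],
    [[0.0007,-0.0007,-0.003],0],
    [[0.0007,-0.0007,-0.006],0],
    [[0.0007,-0.0007,-0.008],0],
    [[0.0007,-0.0007,-0.008],0],
  ],
)

```text
time: 21.25
tool_pos: [0.4877, -0.0013, 0.2604]
tool_rot: [0.0, 0.97, -0.242, -0.0]
contact_force: [0.6, 0.3, -0.9]
gripper_width: 0.202
```

```bash
python3 -c "
from vent import *
vent('10')
cv2.imwrite('pics/c10.png',np.hstack([cv2.resize(cv2.imread(f'pics/{n}_10.png'),(400,400)) for n in('side','wrist')]))"
```

```text
tcp [ 0.4876944  -0.0012808   0.26043294] force [ 0.6  0.3 -0.9]
side vent mean [ 0.4852 -0.0017] circfit [array([0.4845, 0.    ]), np.float64(0.0097)] mid-extent [4.845e-01 1.000e-04] 23
  proj handlebottom/lidplane/tip [[232.3, 133.1], [233.9, 164.4], [233.8, 163.4]]
  crop 193 124 7
wrist vent mean [ 0.4892 -0.0023] circfit [array([ 0.4883, -0.0017]), np.float64(0.0106)] mid-extent [ 0.4882 -0.0018] 352
  proj handlebottom/lidplane/tip [[258.5, 229.0], [258.1, 184.9], [258.1, 185.8]]
  crop 197 125 5
top vent mean [ 4.876e-01 -2.000e-04] circfit [array([ 4.877e-01, -1.000e-04]), np.float64(0.0141)] mid-extent [ 4.885e-01 -3.000e-04] 105
  proj handlebottom/lidplane/tip [[226.2, 211.5], [228.3, 211.7], [228.2, 211.7]]
  crop 188 171 7
```

View pics/c10.png

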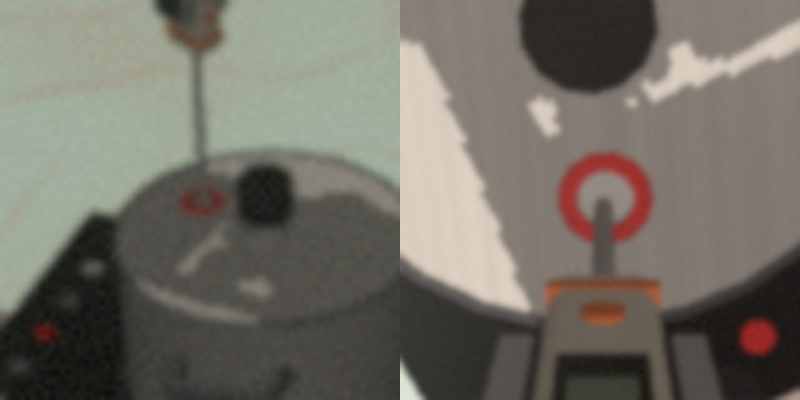

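play_rows(
  deltas=[
    [[0.0004,-0.0002,-0.003],0],
    [[0.0004,-0.0002,-0.006],0],
    [[0.0004,-0.0002,-0.01],0],
    [[0.0004,-0.0002,-0.014],0],
    [[0.0004,-0.0002,-0.014],0],
  ],
)

```text
time: 22.02
tool_pos: [0.488, -0.0015, 0.2461]
tool_rot: [0.0, 0.97, -0.242, -0.001]
contact_force: [0.4, -1.0, -0.8]
gripper_width: 0.202
```

```bash
python3 -c "
from vent import *
vent('11')
cv2.imwrite('pics/c11.png',np.hstack([cv2.resize(cv2.imread(f'pics/{n}_11.png'),(400,400)) for n in('side','wrist')]))"
```

```text
tcp [ 0.48795697 -0.00148212  0.24613836] force [ 0.4 -1.  -0.8]
side vent mean [ 0.486  -0.0018] circfit [array([4.851e-01, 1.000e-04]), np.float64(0.0095)] mid-extent [4.845e-01 1.000e-04] 24
  proj handlebottom/lidplane/tip [[232.6, 137.6], [233.9, 164.5], [234.1, 167.6]]
  crop 193 124 7
wrist vent mean [ 0.4875 -0.0012] circfit [array([4.855e-01, 1.000e-04]), np.float64(0.0122)] mid-extent [0.4844 0.0011] 442
  proj handlebottom/lidplane/tip [[258.6, 229.0], [258.2, 189.0], [258.2, 185.8]]
  crop 197 129 5
top vent mean [ 4.876e-01 -2.000e-04] circfit [array([ 4.877e-01, -1.000e-04]), np.float64(0.0141)] mid-extent [ 4.885e-01 -3.000e-04] 105
  proj handlebottom/lidplane/tip [[226.6, 211.4], [228.3, 211.7], [228.5, 211.7]]
  crop 188 171 7
```

View pics/c11.png

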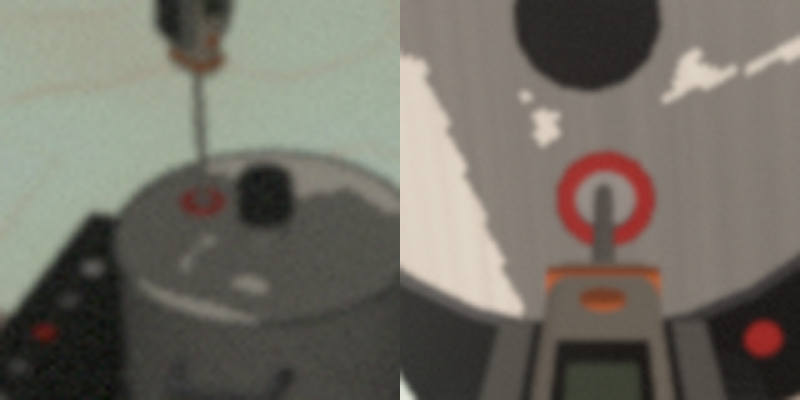

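The tip is inside the hole with clear space all round and no contact force. Lowering to the final depth.

play_rows(
  deltas=[
    [[0,0,-0.005],0],
    [[0,0,-0.011],0],
    [[0,0,-0.017],0],
    [[0,0,-0.023],0],
    [[0,0,-0.027],0],
  ],
)

```text
time: 22.8
tool_pos: [0.4881, -0.0015, 0.2191]
tool_rot: [0.0, 0.97, -0.242, -0.0]
contact_force: [-0.0, -0.1, -0.8]
gripper_width: 0.2
```

play_rows(
  deltas=[
    [[0,0,-0.002],0],
    [[0,0,-0.003],0],
    [[0,0,-0.003],0],
    [[0,0,-0.003],0],
  ],
)

```text
time: 23.3
tool_pos: [0.4884, -0.0015, 0.2171]
tool_rot: [-0.0, 0.97, -0.242, 0.0]
contact_force: [-0.0, -0.8, -0.3]
gripper_width: 0.201
```

```bash
python3 -c "
from vent import *
vent('12')
cv2.imwrite('pics/c12.png',np.hstack([cv2.resize(cv2.imread(f'pics/{n}_12.png'),(400,400)) for n in('side','wrist')]))
for n in('lid','pot','bowl','mug','shaker'):
    P=cloud(grab_frame('side')[1],camera_params('side'))
    o=outline_of('side',n)
    if o: q=P[o[0]['region']];print(n,o[0]['confidence'],o[0]['box'],np.nanmedian(q,0).round(3))
"
```

```text
tcp [ 0.48839124 -0.00151524  0.21707126] force [-0.  -0.8 -0.3]
side vent mean [ 0.4859 -0.0014] circfit [array([0.4847, 0.0006]), np.float64(0.01)] mid-extent [4.849e-01 1.000e-04] 26
  proj handlebottom/lidplane/tip [[233.2, 146.7], [234.1, 164.5], [234.6, 175.8]]
  crop 193 124 7
wrist vent mean [ 0.4874 -0.0008] circfit [array([ 4.864e-01, -4.000e-04]), np.float64(0.0118)] mid-extent [0.4859 0.0011] 604
  proj handlebottom/lidplane/tip [[258.4, 229.0], [258.2, 198.8], [258.1, 185.9]]
  crop 198 140 5
top vent mean [ 4.876e-01 -2.000e-04] circfit [array([ 4.877e-01, -1.000e-04]), np.float64(0.0141)] mid-extent [ 4.885e-01 -3.000e-04] 105
  proj handlebottom/lidplane/tip [[227.2, 211.4], [228.4, 211.5], [229.1, 211.6]]
  crop 188 171 7
lid 0.64 [216.0, 153.7, 276.5, 191.9] [ 0.538 -0.033  0.14 ]
pot 0.91 [73.2, 291.5, 194.7, 382.8] [ 0.471 -0.551  0.05 ]
bowl 0.57 [232.5, 252.2, 298.5, 312.6] [ 0.688 -0.318  0.046]
mug 0.9 [312.5, 126.4, 335.9, 164.7] [0.693 0.31  0.063]
shaker 0.91 [328.9, 195.4, 345.9, 225.3] [ 0.796 -0.01   0.048]
```

View pics/c12.png

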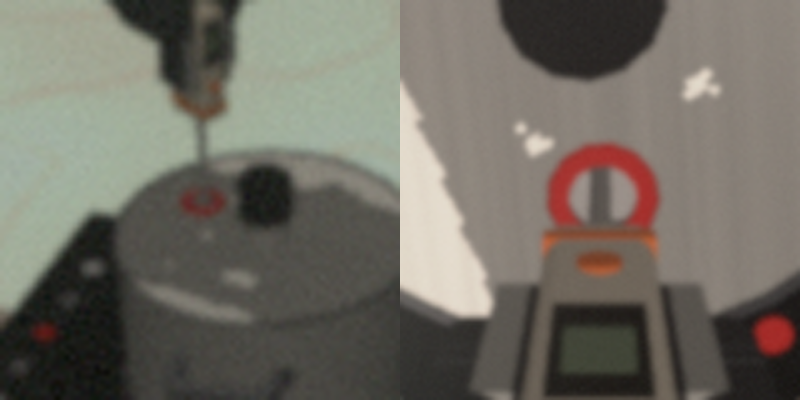

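play_rows(
  deltas=[
    [[-0.0003,-0.0003,-0.0005],0],
    [[-0.0005,-0.0005,-0.001],0],
    [[-0.0005,-0.0005,-0.001],0],
    [[-0.0005,-0.0005,-0.001],0],
    [[-0.0005,-0.0005,-0.001],0],
  ],
)

```text
time: 24.58
tool_pos: [0.4878, -0.002, 0.2158]
tool_rot: [0.0, 0.97, -0.242, 0.0]
contact_force: [0.3, -0.3, -1.0]
gripper_width: 0.206
```

play_rows(
  deltas=[
    [[0,0,0],0],
    [[0,0,0],0],
    [[0,0,0],0],
    [[0,0,0],0],
    [[0,0,0],0],
  ],
)

```text
time: 25.2
tool_pos: [0.4878, -0.002, 0.2158]
tool_rot: [-0.0, 0.97, -0.242, 0.0]
contact_force: [-0.6, 0.2, -0.9]
gripper_width: 0.206
```

```bash
python3 -c "
from vent import *
vent('13')
cv2.imwrite('pics/c13.png',np.hstack([cv2.resize(cv2.imread(f'pics/{n}_13.png'),(400,400)) for n in('side','wrist')]))
p,d=grab_frame('side');cv2.imwrite('pics/side13f.png',p)
from chk import chk
chk('z',.14)
"
```

```text
tcp [ 0.48776027 -0.0020274   0.21580622] force [-0.6  0.2 -0.9]
side vent mean [ 0.4851 -0.0015] circfit [array([4.845e-01, 1.000e-04]), np.float64(0.0099)] mid-extent [4.845e-01 1.000e-04] 25
  proj handlebottom/lidplane/tip [[232.9, 147.1], [233.8, 164.6], [234.4, 176.2]]
  crop 193 124 7
wrist vent mean [ 0.4874 -0.0011] circfit [array([ 0.4863, -0.0005]), np.float64(0.0118)] mid-extent [0.4858 0.0006] 600
  proj handlebottom/lidplane/tip [[258.5, 229.0], [258.2, 199.2], [258.1, 185.8]]
  crop 197 140 5
top vent mean [ 4.876e-01 -2.000e-04] circfit [array([ 4.877e-01, -1.000e-04]), np.float64(0.0141)] mid-extent [ 4.885e-01 -3.000e-04] 105
  proj handlebottom/lidplane/tip [[227.4, 211.6], [228.5, 211.7], [229.2, 211.8]]
  crop 188 171 7
[ 0.48774415 -0.00202034  0.21580782] [-0.36760739  0.26766137 -0.70728554]
lid hull (array([ 0.52994303, -0.02141427]), np.float64(0.08810337454470973)) 0.14039474134488428 1624
plane [-0.0010741   0.00296414  0.14039044]
pot wall (array([ 0.52967836, -0.02086937]), np.float64(0.08421025729804646)) 883chk.py:8: RuntimeWarning: All-NaN slice encountered
  P=cloud(np.nanmedian(D,0),camera_params("side"));x,y,z=P[...,0],P[...,1],P[...,2]
```

View pics/c13.png

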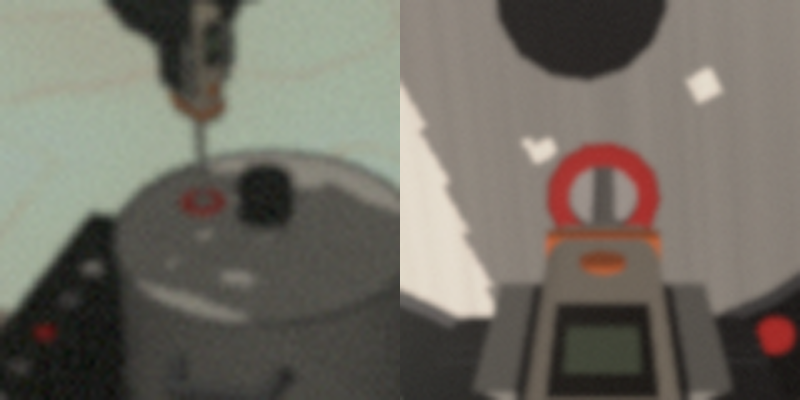

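View pics/side13f.png

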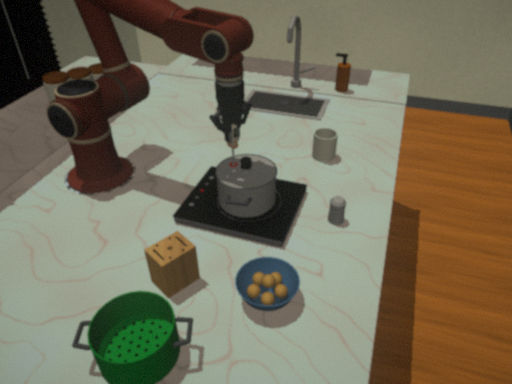

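The stem, at (603,195) in the wrist half, sits in the middle of the ring at (603,197). The arm is still, force is about zero, and the bystanders haven't moved. Handing in.

```bash
python3 -c "
from plant import ticket
print(ticket.job_done())"
```

```text
the job is handed in; nothing more can be done
None
```

The lid is on the pot and released, and I handed the job in at about 25 s with the thermometer still held upright in the vent.

- **Lid:** it sits home and flat. The plate is at about z = 0.138 m, with tilt under 0.5° by the plane fits and about 1 mm off the pot's axis. The pot's measured position stayed within about 1 mm. The highest force I read while setting it down was about 6 N.
- **Thermometer:** I drew it straight up out of the block and lowered it through the vent. The force readings between moves stayed at noise level (1.5 N or less), so I saw no sign of it touching anything.
- **Final pose:** the tool was still, and the tip was at about z = 0.097 m by calculation from the tool height, half-way between lid and basket floor. The wrist picture shows the stem centred in the red ring to within about 1 mm.
- **Bystanders:** the bowl, mug and salt shaker look unmoved in the side pictures.

**Checks that disagreed:** the three cameras place the vent 2–4 mm apart in world coordinates. I centred the stem by comparing it with the ring within the same picture instead. The last detector query for the pot returned the green look-alike, so I ignored it and used my own fit of the steel pot.

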